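Switch the seesaw sorting gate and feed the waiting ball knob

ROBOT

A 6-joint arm with a two-finger parallel gripper is mounted at the origin on a cart in front of the work surface, level with it; the furniture and walls round the work are solid. World frame = base frame: x ahead of the robot, y to its left, z up, the work surface at z = 0. Lengths are in m, angles in rad, forces in N, time in s.
With the tool pointing down it reaches from about 0.35 to 0.775 m from the base axis. Payload 7.3 kg.
Tool frame: the origin (TCP) lies on the centre line of the jaws, within the pads' length; the fingertips stand 25 mm ahead of it and the grasp point (between the pads) lies 6 mm ahead of it; z points along the fingers, y is the direction in which the jaws open and shut (so a half turn about z gives the same grasp; the last joint's range is limited). The gripper opens to 92 mm and grips with 3 to 60 N. Pads are 19 mm wide; open, the fingers measure 130 mm over their backs; the gripper's body (75 mm by 190 mm) begins 47 mm behind the grasp point.
Start: joints at [0.994, 0.342, 1.524, -0, 1.275, -0.146], TCP at [0.219, 0.477, 0.252] pointing down, gripper open.
Joint ranges: [-2.53, 2.53], [-0.77, 2.02], [0.04, 2.7], [-1, 4.14], [0.28, 2.66], [-3.11, 3.11]. Speed limits (rad/s): [2.57, 2.57, 3.14, 3.14, 3.14, 3.14].

INTERFACE

Orientations are given as [roll, pitch, yaw] about the fixed x, y, z axes, in that order (R = Rz(yaw) Ry(pitch) Rx(roll)).
In Python, from cell import telemetry, read_camera, workorder gives the robot as it stands.
- The arm moves only by the shell command python3 -m creep 'ROWS' [FORCE]. ROWS is JSON, one flat list of numbers, 5 for each row, row after row: the opening, from 0 (shut) to 1 (fully open), then the shift along the world's x, y, z in m, then the turn about the world's z in rad. A call has 1 to 12 rows; each row shifts and turns the pose as measured when the row begins; what a row does not reach is not made up. A row lasts 1/8 s, in which the tool goes at most 62.5 mm and 10.7 degrees, less where a joint would pass 70% of its speed; a pose out of reach is approached as far as the arm can. A call is refused whole if a number of a shift passes 0.0625 or a number of a turn 0.188, either way. A call with a gripper value outside its range is refused whole. The fingers move at their own pace and stop on an object; FORCE is the grip in N (left out, the last holds). Time passes only in rows, so rows that do not move let the fingers close. It gives the time, the measured TCP pose, the force and the opening at its end, in the units of the state.
- telemetry.observe(): the state, without advancing time (a new reading comes with each control period).
- read_camera(name): name is "side" or "top"; returns a dict with "image" (400x640x3 uint8, red, green, blue), "fovy" (degrees; the focal length in pixels is half the picture's height over the tangent of half this angle, whatever the lens; pixels are square), "cx", "cy" (the principal point, pixels), "distortion" ([k1, k2, p1, p2, k3] as OpenCV has them; the pictures are not rectified), "R" (3x3) and "t" (3): a world point X has camera coordinates R X + t. Camera axes: x right, y down, z forward; pixel columns grow to the right and rows downward; lengths in m; the calibration is good to about 2 mm. A picture is of the moment at which its call begins. There is no depth.
- workorder.hand_in(): hands the job in, once; it reports no verdict.
The state is a dict: "time": time; "qpos": joint angles; "qvel": joint speeds; "joint_efforts": joint torques, N m; "tool_pos": TCP position; "tool_rot": TCP orientation; "contact_force": force on the tool from outside, world axes, zero at the start; "torque": the same for the moment, N m; "opening": finger opening in m.
Only numpy, scipy, OpenCV 4.12 (cv2) and the standard library are available. Lean on these libraries where they do the work, as an engineer would, in place of code of your own. Each camera call takes 0.05 s, during which the arm holds its last target.

TASK

Parts now leave the sorter down the chute that its seesaw gate leans to. Press down the raised end of the gate with a fingertip so that it rocks over to its other side, and then push the waiting ball knob along the feed trough, away from the robot, until it drops on to the gate and rolls by itself to the foot of that other chute. Touch only: do not pick up or carry the ball knob, let go of it once it rolls, and leave the things lying around where they are.

Things in the scene. Friction and masses are not known exactly. Their poses are not given: they have to be found in the camera images.
- sorter: Grey and aluminium sorter, fixed to the table; base plate 106 x 410 mm, with a tongue towards the robot. Origin on the table under the middle of the gate; x points away from the robot (from the feed trough to the gate), y to the left chute, z up. The gate's pivot axis runs along x at z = 80 mm. A round weight 32 mm across stands on the gate's far cheek at mid length, its top at z = 154 mm.
- gate (a joint): Angle of the seesaw gate in rad: 0 level; +0.28 the stop with the left (+y) end raised (parts run down the right chute); -0.28 the stop with the right end raised (parts run down the left chute). It starts on either stop, or tips on to one in the first second. No spring: its top weight tips it to the nearer stop and holds it. The raised end yields to under 1 N until past level; at the stop it is rigid.
- gate_left_end (a point): Point to press on the gate's upper face near its left (+y) end, 75 mm from the pivot axis, on black ribs; about 112 mm above the table when raised, 71 mm when lowered. The gate is an aluminium tray 180 mm long, 76 mm wide inside, its face 12 mm above the pivot axis; cheeks stand 10 mm (robot's side, with a gap at the trough) and 18 mm (far side) above the face.
- gate_right_end (a point): The same point near the right end (-y side) of the gate, 75 mm from the pivot axis.
- ball_knob: Loose black plastic ball knob for a machine lever, 36 mm in diameter, about 45 g, with a small brass bush on one side, waiting at rest in the feed trough. Origin at its centre, 120.5 mm above the table while it waits. It rolls with well under 0.5 N and stops soon after the push stops. Once its centre has passed feed_end it drops about 9 mm on to the gate and rolls off sideways.
- feed_end (a point): Bottom of the V of the feed trough at its end above the gate: sorter x = -20 mm, z = 98.5 mm. The trough (flanks at 35 degrees, about 31 mm wide over all, tops 109 mm above the table) runs level from here 105 mm along sorter -x, towards the robot. It is open at both ends, and the ball knob stands clear above its tops, from 109 to 138 mm.
- left_chute_foot (a point): Where the ball knob's centre comes to rest at the foot of the left chute: sorter y = +183 mm, 45 mm above the table. The chute, 82 mm wide inside with side walls 20 mm high, slopes straight from 83 mm beside the pivot axis (57 mm above the table) to 200 mm (21 mm above it); a V-shaped end wall, top 62 mm above the table, stops the part.
- right_chute_foot (a point): The same at the foot of the right chute, sorter y = -183 mm.
- assembly: Bystander: dark slotted bracket with three bolts, 30 x 98 x 14 mm, lying loose on the table at the left of the trough. Origin under its middle.
- dish: Bystander: small round pale dish of washers, 65 mm across, 20 mm high, loose on the table at the right of the trough. Origin under its middle.
- oiler: Bystander: small oiler bottle with a thin spout, 41 mm across, 118 mm high, standing loose behind the sorter. Origin under its middle.
Mind the look-alikes: they are no part of the job. There is more than one size of the ball_knob; the one meant has the size given above.

How it is judged:
On the way:
1. the gate has been rocked over to its other stop while the ball knob still waits in the trough ((value of joint gate above 0.24 rad or value of joint gate below -0.24 rad) and distance of gate_left_end from where it was at the start of the episode above 0.0218 m and x of ball_knob in the frame of sorter below -0.06 m and not (height (world z) of ball_knob below 0.114 m)), for 0.2 s.
At the end, for the whole second after the job is handed in: The gate rests at the stop opposite to the one it started at (within 0.04 rad), and the ball knob lies still at the foot of the chute on the gate's lowered side (its centre more than 160 mm from the pivot axis, within 50 mm of the chute's middle, less than 60 mm above the table) (((value of joint gate below -0.24 rad and y of ball_knob in the frame of sorter above 0.16 m) or (value of joint gate above 0.24 rad and y of ball_knob in the frame of sorter below -0.16 m)) and distance of gate_left_end from where it was at the start of the episode above 0.0218 m and x of ball_knob in the frame of sorter between -0.05 and 0.05 m and height (world z) of ball_knob below 0.06 m and linear speed of ball_knob below 0.02 m/s); the robot touches nothing.
It fails at once if the ball knob is lifted (its centre more than 18 mm above its height in the trough) (height (world z) of ball_knob above 0.139 m).
It fails at once if the ball knob is touched by the fingers away from the feed line (more than 60 mm to either side of it): it must roll by itself (contact force between the fingers and ball_knob above 0.2 N and (y of ball_knob in the frame of sorter above 0.06 m or y of ball_knob in the frame of sorter below -0.06 m)).
It fails at once if a bystander (assembly, dish or oiler) is moved more than 20 mm (distance of any of assembly, dish, oiler from where it was at the start of the episode above 0.02 m).
It also fails if it takes over 48 s, if anything falls off the work surface, if the arm or the gripper's body presses on something with over 40 N, if the wrist force passes 120 N, or if a joint passes its speed limit or range.

## Working session

There is one attempt and no reset: what is moved stays moved. The work goes in short steps, Python scripts to look and compute and a shell command to move; the robot and the scene stay as the last step left them, time stands still between calls to the robot, and variables do not carry over. Pictures are saved under pics/ and viewed, and the job is handed in when it is done.

```bash
mkdir -p pics; ls; python3 - <<'E'
from cell import telemetry, read_camera
import cv2,numpy as np
for n in ("top","side"):
    c=read_camera(n); cv2.imwrite(f"pics/{n}0.png",cv2.cvtColor(c["image"],cv2.COLOR_RGB2BGR))
    print(n,c["fovy"],c["cx"],c["cy"],c["distortion"],np.round(c["R"],3).tolist(),c["t"])
s=telemetry.observe(); print(s)
E
```

```text
pics
top 44.05411397033956 316.8008759913759 195.91932151929416 [-0.12181338  0.          0.          0.          0.        ] [[0.026, -1.0, 0.016], [-0.996, -0.028, -0.088], [0.089, -0.013, -0.996]] [0.03291726 0.62535702 0.95570193]
side 46.61044629039776 321.35540515007415 204.34618744705074 [-0.13403355  0.          0.          0.          0.        ] [[-0.998, -0.055, 0.006], [-0.035, 0.536, -0.844], [0.044, -0.842, -0.537]] [0.62627875 0.06177425 0.97475831]
{'time': 0.1, 'qpos': array([ 9.94021071e-01,  3.42652353e-01,  1.52489279e+00, -1.37709206e-05,
        1.27543553e+00, -1.45983456e-01]), 'qvel': array([-0.00109126, -0.00177506, -0.00335186, -0.00118187,  0.00152589,
        0.00105245]), 'joint_efforts': array([ 1.69621737e-03, -4.32005346e+01, -2.44694906e+01,  7.17527303e-02,
        5.26627048e-02, -6.13533484e-05]), 'tool_pos': array([0.21902991, 0.47676747, 0.25112483]), 'tool_rot': array([-3.14021748e+00, -1.88880474e-04,  2.71080474e+00]), 'contact_force': array([-0.82033444,  0.65362301,  0.31788124]), 'torque': array([-0.03838076, -0.0180705 ,  0.02097635]), 'opening': 0.09198063844408337}
```

View pics/top0.png

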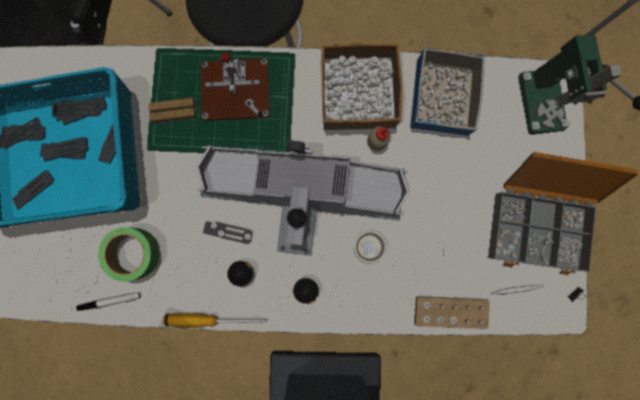

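View pics/side0.png

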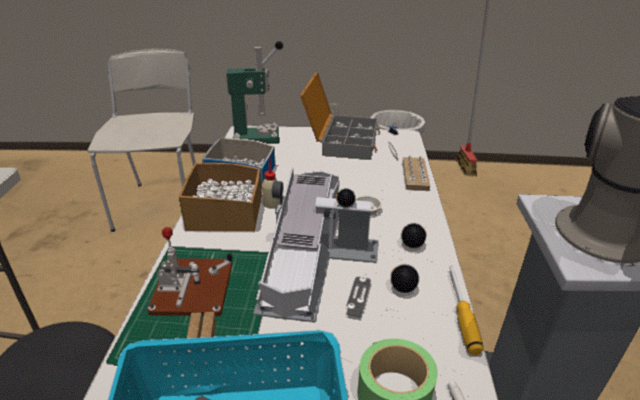

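```bash
cat > h.py <<'E'
import cv2,numpy as np
from cell import telemetry, read_camera
def cam(n,save=None):
    c=read_camera(n); f=200/np.tan(np.radians(c["fovy"])/2)
    c["K"]=np.array([[f,0,c["cx"]],[0,f,c["cy"]],[0,0,1]]); c["D"]=np.array(c["distortion"]);c["R"]=np.array(c["R"]);c["t"]=np.array(c["t"])
    c["bgr"]=cv2.cvtColor(c["image"],cv2.COLOR_RGB2BGR)
    if save: cv2.imwrite("pics/"+save,c["bgr"])
    return c
def proj(c,P):
    return cv2.projectPoints(np.atleast_2d(np.array(P,float)),cv2.Rodrigues(c["R"])[0],c["t"],c["K"],c["D"])[0][:,0]
def ray(c,uv):
    u=cv2.undistortPoints(np.array([[uv]],float),c["K"],c["D"])[0,0]
    d=c["R"].T@np.array([u[0],u[1],1]); o=-c["R"].T@c["t"]; return o,d/np.linalg.norm(d)
def onz(c,uv,z):
    o,d=ray(c,uv); return o+d*(z-o[2])/d[2]
def tri(c1,u1,c2,u2):
    o1,d1=ray(c1,u1);o2,d2=ray(c2,u2)
    s=np.linalg.lstsq(np.array([d1,-d2]).T,o2-o1,rcond=None)[0]
    a=o1+s[0]*d1;b=o2+s[1]*d2; return (a+b)/2,np.linalg.norm(a-b)
def crop(c,x0,y0,x1,y1,k,name):
    im=cv2.resize(c["bgr"][y0:y1,x0:x1],None,fx=k,fy=k,interpolation=cv2.INTER_CUBIC); cv2.imwrite("pics/"+name,im)
E
python3 - <<'E'
from h import *
t=cam("top");s=cam("side")
crop(t,190,130,420,310,3,"tc0.png");crop(s,240,150,460,330,3,"sc0.png")
print(proj(t,telemetry.observe()["tool_pos"]))
for c,box in((t,[(275,200,320,235),(222,255,260,292),(288,270,325,310)]),(s,[(330,182,362,210),(398,215,432,255),(385,258,425,298)])):
    for b in box:
        x0,y0,x1,y1=b
        m=(c["bgr"][y0:y1,x0:x1].max(2)<45).astype(np.uint8)
        n,l,st,ce=cv2.connectedComponentsWithStats(m)
        i=1+st[1:,4].argmax(); print(b,st[i],ce[i]+[x0,y0])
E
```

```text
[[ 41.21476976 431.95727492]]
(275, 200, 320, 235) [ 12   9  23  19 296] [297.33445946 217.91554054]
(222, 255, 260, 292) [  6   7  25  24 455] [239.91428571 273.57582418]
(288, 270, 325, 310) [  6   9  24  24 445] [305.63370787 290.24044944]
(330, 182, 362, 210) [  8   8  17  17 229] [345.6419214  197.89082969]
(398, 215, 432, 255) [  4   9  23  24 420] [413.20238095 235.74047619]
(385, 258, 425, 298) [  7   8  26  27 553] [404.40506329 278.66546112]
```

View pics/tc0.png

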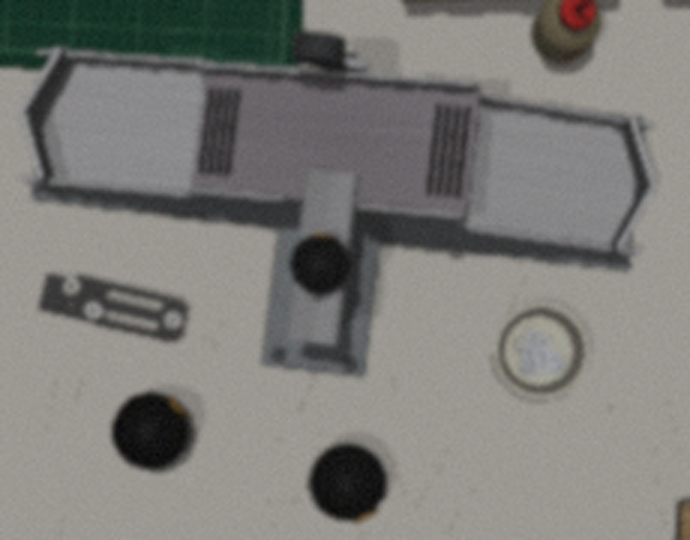

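View pics/sc0.png

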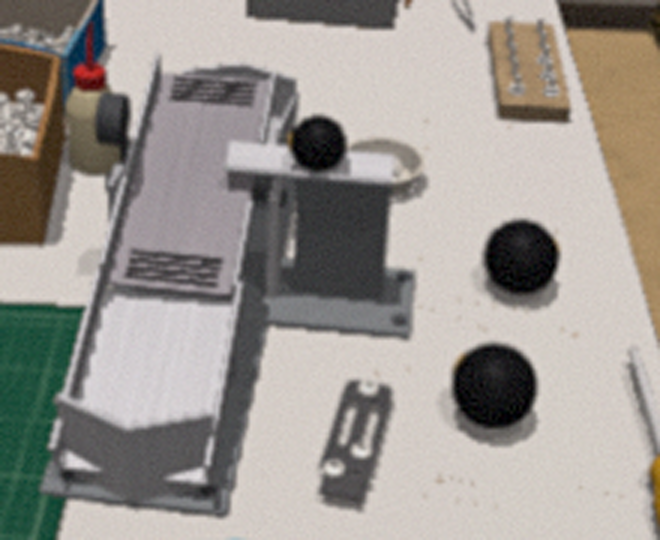

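```bash
python3 - <<'E'
from h import *
t=cam("top");s=cam("side")
b,e=tri(t,(297.3,217.5),s,(345.8,197.5));print("ball",b,e, "top@.1205",onz(t,(297.3,217.5),.1205))
f=t["K"][0,0]
for n,c,uv,w,z in(("ball",t,(297.3,217.5),19.5,.1205),("kL",t,(240,273.5),24.5,.025),("kF",t,(305.6,290),24,.025)):
    P=onz(c,uv,z);zc=(c["R"]@P+c["t"])[2];print(n,P,"dia",w*zc/c["K"][0,0])
L,e1=tri(t,(263.3,174),s,(298,239.3));R,e2=tri(t,(339.7,180),s,(311,180.3))
print("ribL",L,e1,"ribR",R,e2,np.hypot(*(L-R)[:2]))
print("trough end near/far top z.109",onz(t,(190+327/3,130+172/3),.109),onz(t,(190+328/3,130+350/3),.02))
# chute end corners at base z~.02..; oiler, dish
for n,uv,z in(("oilerTop",(190+578/3,130+12/3),.118),("dish",(370,247),.02),("asm",(228,232),.014),("weight",(190+322/3,130+48/3),.14)):print(n,onz(t,uv,z))
print(telemetry.observe()["time"])
E
```

```text
ball [0.57692025 0.08502558 0.11865091] 0.0013963683598391793 top@.1205 [0.57613993 0.08500399 0.1205    ]
ball [0.57613993 0.08500399 0.1205    ] dia 0.03493989682202261
kL [0.466596   0.19727963 0.025     ] dia 0.04805719550128444
kF [0.43795813 0.06695597 0.025     ] dia 0.047036095631892864
ribL [0.66055071 0.15380223 0.0689706 ] 0.0015914080924349775 ribR [0.64772931 0.00987804 0.11033628] 0.0010391487172878196 0.14449415980334157
trough end near/far top z.109 [0.63178608 0.08383082 0.109     ] [0.52270776 0.08179074 0.02      ]
oilerTop [ 0.73365727 -0.06687938  0.118     ]
dish [ 0.52560677 -0.05902066  0.02      ]
asm [0.54781593 0.22591451 0.014     ]
weight [0.70229    0.08829064 0.14      ]
0.3
```

The ball knob in the trough (297,217) measures about 35 mm, so it is the one meant. The two on the table, (240,273) and (306,290), are about 48 mm look-alikes, and the enlarged crop confirms this. The ribs triangulate to z = 0.069 on the left and 0.110 on the right. The right end is therefore raised and has to be pressed down. Sorter origin is about (0.654, 0.0785) with yaw about -0.089, and the ball lies at sorter x ≈ -0.078, y ≈ 0, which fits.

```bash
python3 -m creep '[0,0.035,-0.0397,0,-0.1024, 0,0.035,-0.0397,0,-0.1024, 0,0.035,-0.0397,0,-0.1024, 0,0.035,-0.0397,0,-0.1024, 0,0.035,-0.0397,0,-0.1024, 0,0.035,-0.0397,0,-0.1024, 0,0.035,-0.0397,0,-0.1024, 0,0.035,-0.0397,0,-0.1024, 0,0.035,-0.0397,0,-0.1024, 0,0.035,-0.0397,0,-0.1024, 0,0.035,-0.0397,0,-0.1024, 0,0.035,-0.0397,0,-0.1024]' 20
```

```text
time: 1.8
tool_pos: [0.6482, -0.0134, 0.2515]
tool_rot: [3.139, -0.001, 1.448]
contact_force: [0.4, 0.8, 0.0]
opening: 0.0001
```

```bash
python3 -m creep '[0,-0.006,0.014,-0.03,0.034, 0,0,0,0,0]'; python3 - <<'E'
from h import *
t=cam("top","t1.png");s=cam("side");crop(s,180,110,440,310,3,"s1.png")
o=telemetry.observe();print(o["tool_pos"],o["tool_rot"],o["time"])
E
```

```text
time: 2.05
tool_pos: [0.6442, -0.0035, 0.2196]
tool_rot: [3.139, -0.001, 1.477]
contact_force: [-0.1, -0.8, 0.5]
opening: 0.0003
[ 0.64588169 -0.00411733  0.22305004] [3.13217247e+00 2.62927531e-04 1.47631024e+00] 2.15
```

View pics/s1.png

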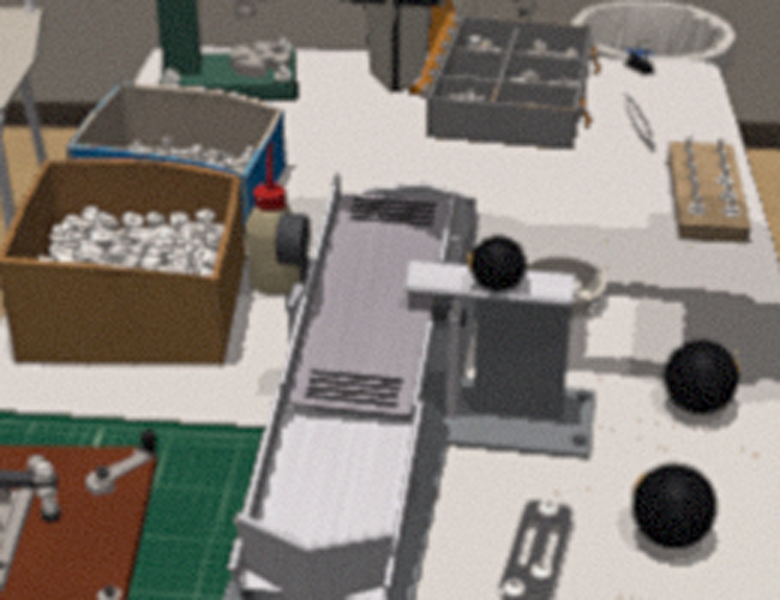

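View pics/t1.png

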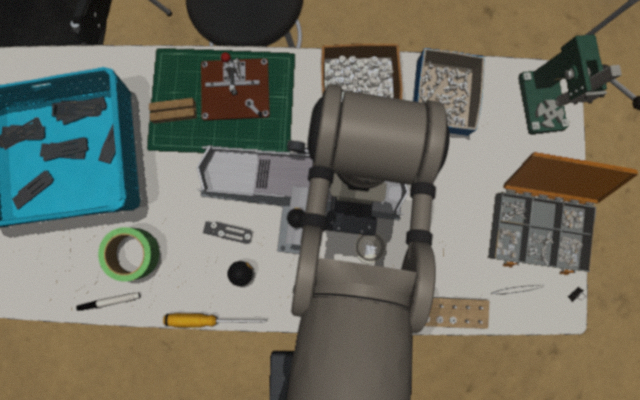

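The side picture shows the gate unchanged: right ribs raised at (393,210) in the crop, ball still in the trough at (497,263). The fingers are shut above the right end. Next I press down.

```bash
python3 -m creep '[0,-0.003,0.004,-0.04,0, 0,0,0,-0.03,0, 0,0,0,-0.012,0, 0,0,0,-0.010,0, 0,0,0,-0.008,0, 0,0,0,-0.008,0, 0,0,0,0,0]'
```

```text
time: 3.02
tool_pos: [0.6474, 0.0003, 0.1223]
tool_rot: [3.115, 0.001, 1.477]
contact_force: [-0.4, 0.1, -0.3]
opening: 0.0003
```

```bash
python3 - <<'E'
from h import *
s=cam("side");crop(s,180,110,440,310,3,"s2.png")
E
```

```text
(no output)
```

View pics/s2.png

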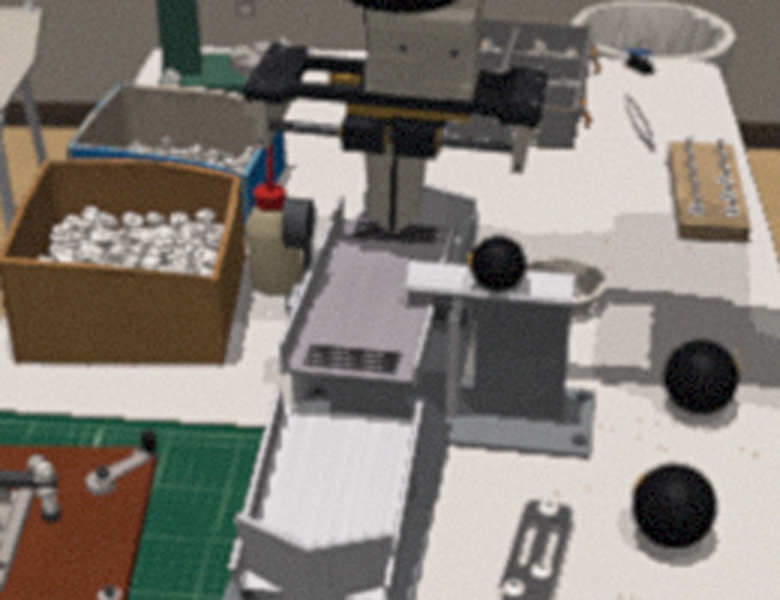

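The gate is now past level: its left end has lifted clear of the left chute. I press a little further, then let go.

```bash
python3 -m creep '[0,-0.002,0,-0.010,0, 0,0,0,-0.006,0, 0,0,0,-0.005,0, 0,0,0,0,0, 0,0,0,0,0]'; python3 - <<'E'
from h import *
s=cam("side");crop(s,180,110,440,310,3,"s3.png")
E
```

```text
time: 3.7
tool_pos: [0.6457, 0.0002, 0.1007]
tool_rot: [3.113, 0.001, 1.477]
contact_force: [-0.2, -0.1, 0.5]
opening: 0.0004
```

View pics/s3.png

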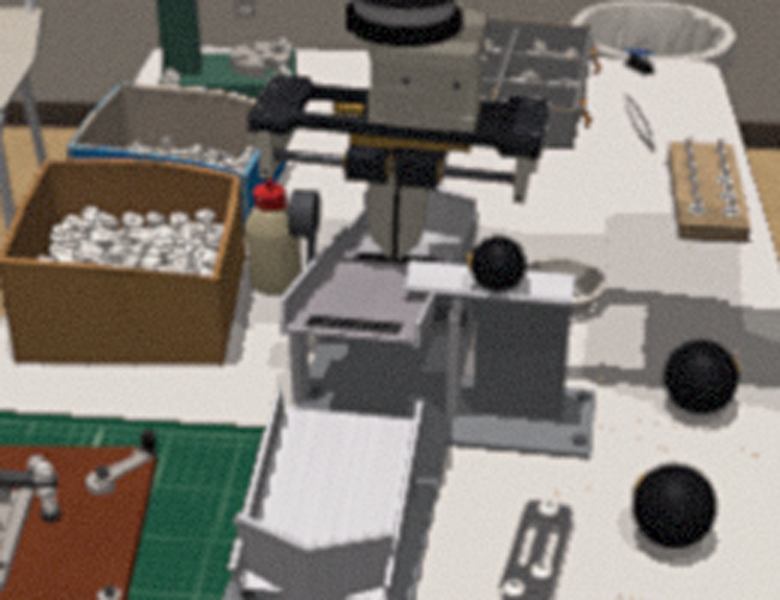

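```bash
python3 -m creep '[0,0,0,0.05,0, 0,0,0,0.05,0, 0,0,0,0.02,0, 0,-0.04,0.03,0,0, 0,-0.04,0.03,0,0, 0,-0.04,0.02,0,0, 0,-0.006,0.01,0,0.005, 0,0,0,0,0]'; python3 - <<'E'
from h import *
t=cam("top","t4.png");s=cam("side");crop(s,180,110,440,310,3,"s4.png")
E
```

```text
time: 4.75
tool_pos: [0.517, 0.0919, 0.2266]
tool_rot: [3.107, 0.0, 1.481]
contact_force: [0.6, -0.9, -0.0]
opening: 0.0002
```

View pics/s4.png

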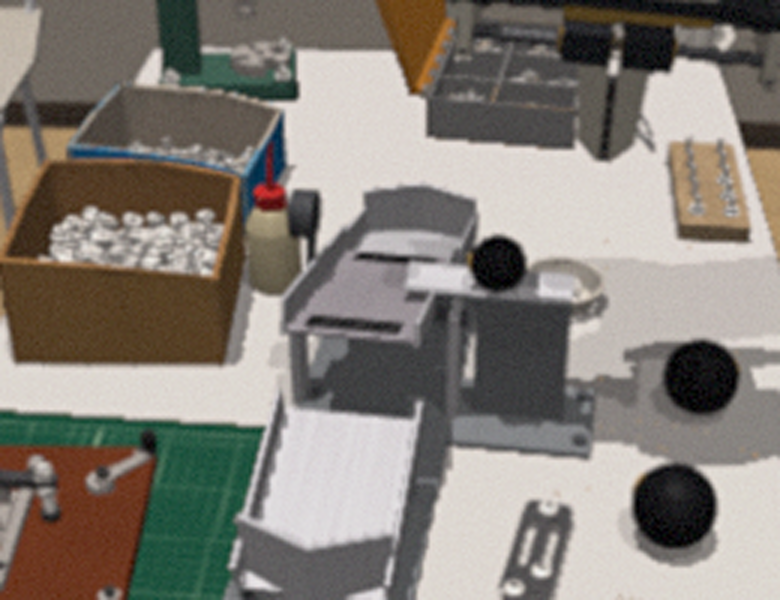

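The gate rests on its other stop with the left ribs high, and the ball still waits at crop (497,263). Now I lower the shut fingers behind the ball.

```bash
python3 -m creep '[0,0.001,-0.001,-0.04,0, 0,0,0,-0.03,0, 0,0,0,-0.012,0, 0,0,0,0,0, 0,0,0,0,0]'; python3 - <<'E'
from h import *
s=cam("side");crop(s,280,130,480,280,4,"s5.png")
o=telemetry.observe();print(o["tool_pos"],o["tool_rot"],o["time"])
E
```

```text
time: 5.48
tool_pos: [0.5241, 0.0871, 0.143]
tool_rot: [3.102, 0.001, 1.476]
contact_force: [0.1, 0.4, 0.1]
opening: 0.0003
[0.52407366 0.08713573 0.1431449 ] [3.10168769e+00 6.68443297e-04 1.47622865e+00] 5.525
```

View pics/s5.png

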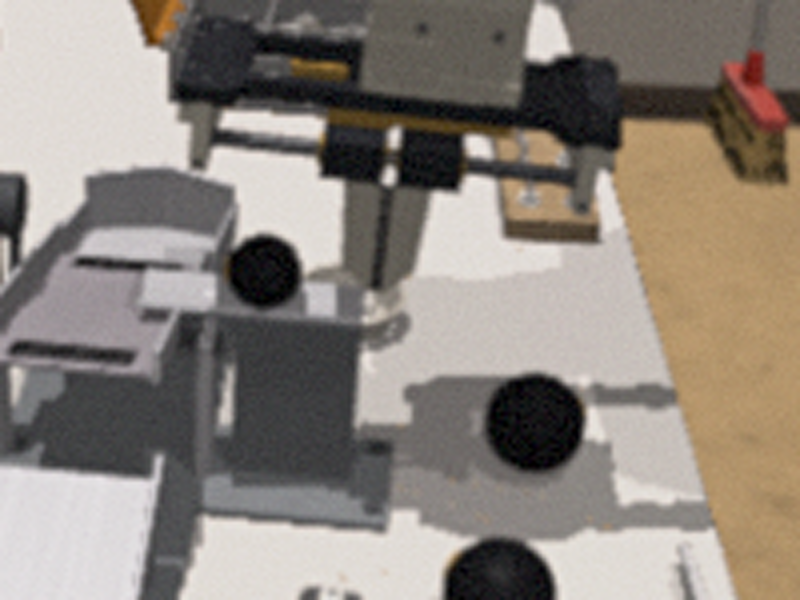

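The fingers taper to the tip, which stands behind the ball at about sorter x = -0.130. I correct y by +3 mm, lower 3 mm, and push along the trough.

```bash
python3 -m creep '[0,0,0.003,-0.003,0, 0,0.008,-0.001,0,0, 0,0.006,-0.0005,0,0, 0,0.006,-0.0005,0,0, 0,0.006,-0.0005,0,0, 0,0.006,-0.0005,0,0, 0,0.006,-0.0005,0,0, 0,0.006,-0.0005,0,0]'; python3 - <<'E'
from h import *
s=cam("side");crop(s,280,130,480,280,4,"s6.png")
E
```

```text
time: 6.52
tool_pos: [0.5696, 0.0867, 0.1479]
tool_rot: [3.1, 0.0, 1.477]
contact_force: [-8.9, -1.6, 14.3]
opening: 0.0005
```

View pics/s6.png

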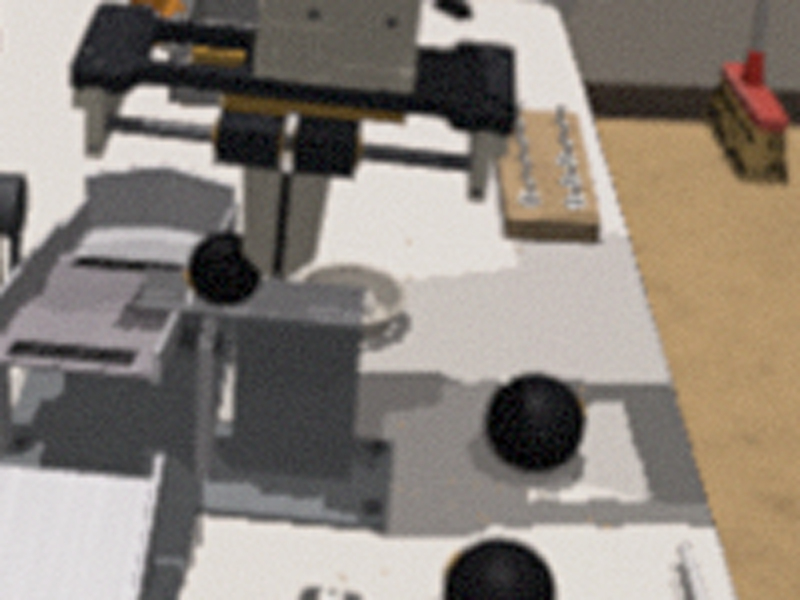

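```bash
python3 - <<'E'
from h import *
from scipy.spatial.transform import Rotation as Rr
s=cam("side","s6full.png");o=telemetry.observe();print(o["tool_pos"],o["contact_force"],o["time"],o["torque"])
R=Rr.from_euler("xyz",o["tool_rot"]).as_matrix()
tip=o["tool_pos"]+R@[0,0,.025]
print(tip,(proj(s,tip)-[280,130])*4, "edge",[((proj(s,o["tool_pos"]+R@[a,0,.025])-[280,130])*4).round() for a in(-.0095,.0095)])
m=(s["bgr"][185:212,320:347].max(2)<45).astype(np.uint8)
n,l,st,ce=cv2.connectedComponentsWithStats(m);i=1+st[1:,4].argmax();print(st[i],ce[i]+[320,185])
for z in (.1185,.1205): print("ball on plane",onz(s,ce[i]+[320,185],z))
E
```

```text
[0.57025072 0.0863907  0.14810399] [-6.04123517 -1.40111548 13.78072951] 6.625 [-0.32051996  0.88953602 -0.08836286]
[0.57131318 0.08627206 0.12312686] [[277.08686653 263.73841515]] edge [array([[279., 253.]]), array([[275., 274.]])]
[  7   3  17  18 220] [334.87272727 197.20909091]
ball on plane [0.59798269 0.08499526 0.1185    ]
ball on plane [0.59792534 0.08824915 0.1205    ]
```

The fingers climbed the ball's flank: the tip is at z = 0.123, above its equator, and the reading is 14 N up. The ball has moved to about sorter x = -0.056. I back off, lower again and push in smaller steps.

```bash
python3 -m creep '[0,-0.012,0.001,0,0, 0,0,0,-0.005,0, 0,0,0,-0.003,0, 0,0,0,0,0]'; python3 - <<'E'
from h import *
s=cam("side");crop(s,280,130,480,280,4,"s7.png")
o=telemetry.observe();print(o["tool_pos"],o["contact_force"])
E
```

```text
time: 7.12
tool_pos: [0.5584, 0.0873, 0.1393]
tool_rot: [3.099, 0.001, 1.477]
contact_force: [-0.5, -0.2, 0.1]
opening: 0.0003
[0.55848828 0.08728675 0.13939879] [ 0.31509776 -0.13053166  0.33926996]
```

View pics/s7.png

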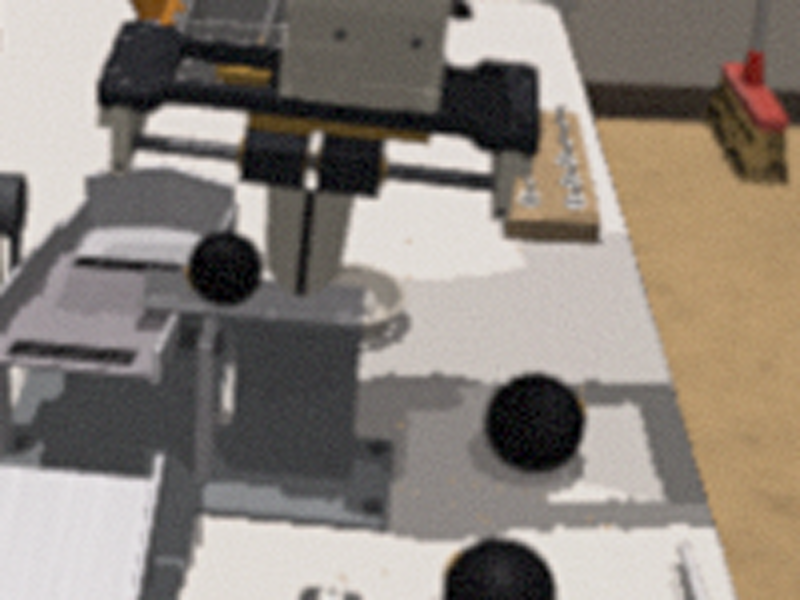

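The force is back to zero, the ball stands at crop (224,268), and the fingers are 12 mm behind it at the right height. To avoid the friction jam I give it a brisk short push rather than a slow press.

```bash
python3 -m creep '[0,0.016,-0.002,0,0, 0,0.012,-0.001,-0.001,0, 0,-0.012,0.001,0,0, 0,0,0,0,0]'; python3 - <<'E'
from h import *
s=cam("side");crop(s,280,130,480,280,4,"s8.png")
o=telemetry.observe();print(o["tool_pos"],o["contact_force"])
E
```

```text
time: 7.68
tool_pos: [0.5737, 0.0855, 0.1379]
tool_rot: [3.101, 0.001, 1.477]
contact_force: [0.5, 0.4, -0.2]
opening: 0.0001
[0.57424211 0.08541531 0.13809345] [ 0.80708882 -0.0859069   1.3260373 ]
```

View pics/s8.png

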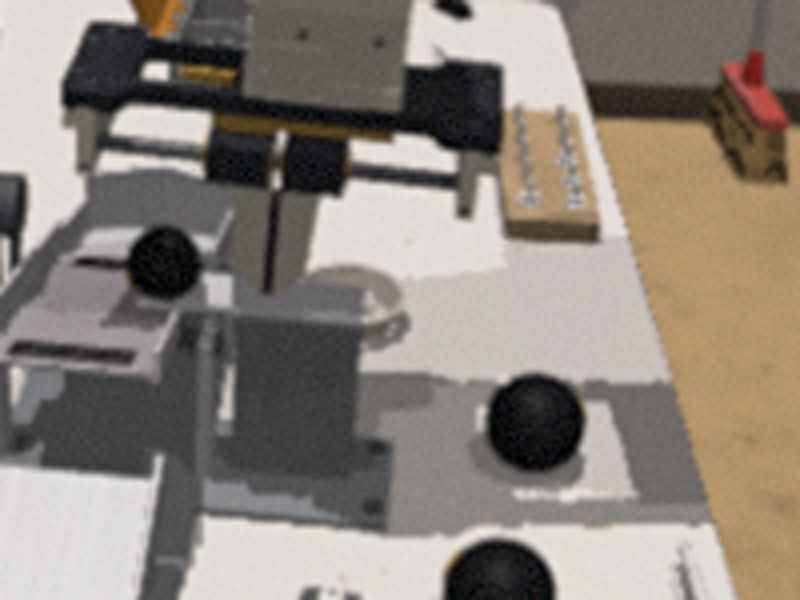

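The ball ran free and is at the trough end, crop (163,262). I back off and look.

```bash
python3 -m creep '[0,-0.01,0.001,0,0, 0,-0.01,0.001,0,0, 0,0,0,0,0, 0,0,0,0,0]'; python3 - <<'E'
from h import *
s=cam("side");crop(s,240,130,440,280,4,"s9.png")
o=telemetry.observe();print(o["tool_pos"],o["contact_force"])
E
```

```text
time: 8.22
tool_pos: [0.5521, 0.0877, 0.1383]
tool_rot: [3.1, 0.001, 1.477]
contact_force: [0.3, -0.6, -0.7]
opening: 0.0004
[0.55212096 0.08773309 0.1382913 ] [-0.13493785  0.12390529  0.11631472]
```

View pics/s9.png

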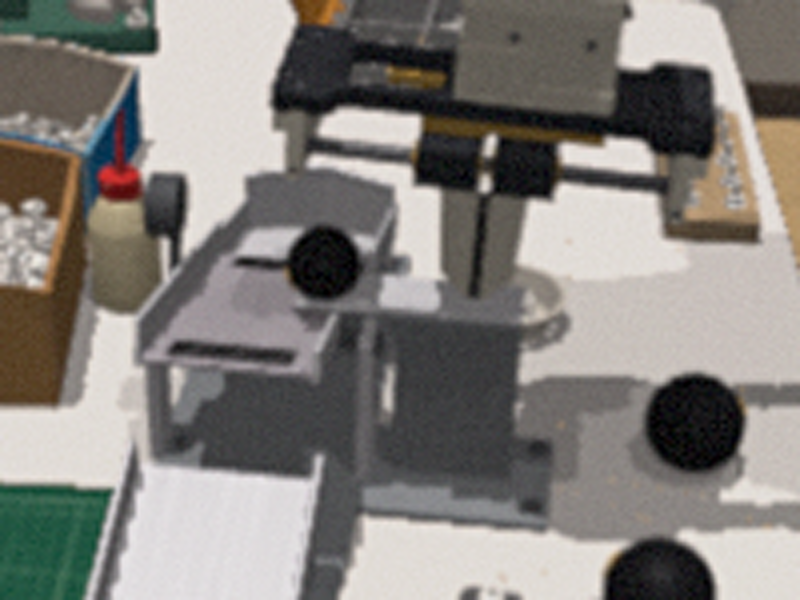

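```bash
python3 - <<'E'
from h import *
s=cam("side")
for z in(.1185,.1205):
  P=onz(s,(321.2,195.4),z);d=P[:2]-[.6538,.0785];print(P,"xs",d@[.996,-.0889],"ys",d@[.0889,.996])
E
```

```text
[0.6237848  0.08018206 0.1185    ] xs -0.03004467677507102 ys -0.0009930173990841081
[0.62361364 0.08345718 0.1205    ] xs -0.03050630781911041 ys 0.0022537794289786825
```

The ball stopped at sorter x = -0.030, 10 mm short of the end. One more push of the same kind.

```bash
python3 -m creep '[0,0.03,-0.003,0,0, 0,0,0,0,0, 0,0.016,-0.001,0,0, 0,0.012,-0.001,-0.001,0, 0,-0.014,0.001,0,0, 0,-0.03,0.002,0,0]'; python3 - <<'E'
from h import *
s=cam("side");crop(s,240,130,440,280,4,"s10.png")
o=telemetry.observe();print(o["tool_pos"],o["contact_force"])
E
```

```text
time: 9.07
tool_pos: [0.5672, 0.0854, 0.136]
tool_rot: [3.102, 0.001, 1.477]
contact_force: [-0.3, -0.1, 0.5]
opening: 0.0004
[0.56265573 0.08593744 0.13550195] [-3.98326732  1.09342246 -1.18888916]
```

View pics/s10.png

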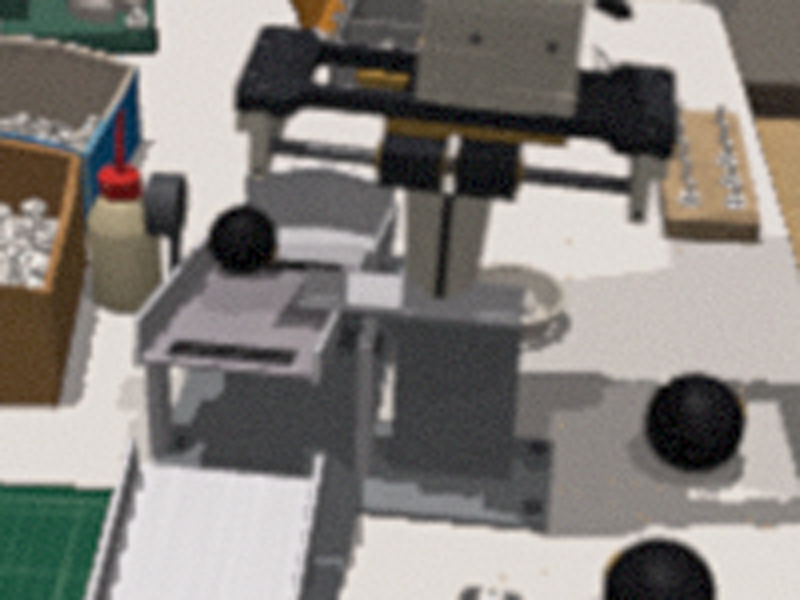

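The ball is on the gate, at crop (243,238), and is rolling to the right. I lift clear and wait.

```bash
python3 -m creep '[0,-0.02,0.001,0.02,0, 0,-0.03,0.01,0.04,0, 0,-0.03,0.03,0.04,0, 0,-0.04,0.04,0,0, 0,-0.03,0.05,0,0, 0,0,0,0,0, 0,0,0,0,0, 0,0,0,0,0, 0,0,0,0,0, 0,0,0,0,0, 0,0,0,0,0, 0,0,0,0,0]'; python3 - <<'E'
from h import *
s=cam("side","s11f.png");crop(s,240,130,440,280,4,"s11.png");t=cam("top","t11.png")
o=telemetry.observe();print(o["tool_pos"],o["contact_force"])
E
```

```text
time: 10.62
tool_pos: [0.4091, 0.2171, 0.2376]
tool_rot: [3.109, 0.001, 1.472]
contact_force: [-0.5, 0.1, 0.4]
opening: 0.0001
[0.40906648 0.21716413 0.23758494] [-1.00743323 -0.33221971  0.37362979]
```

View pics/s11.png

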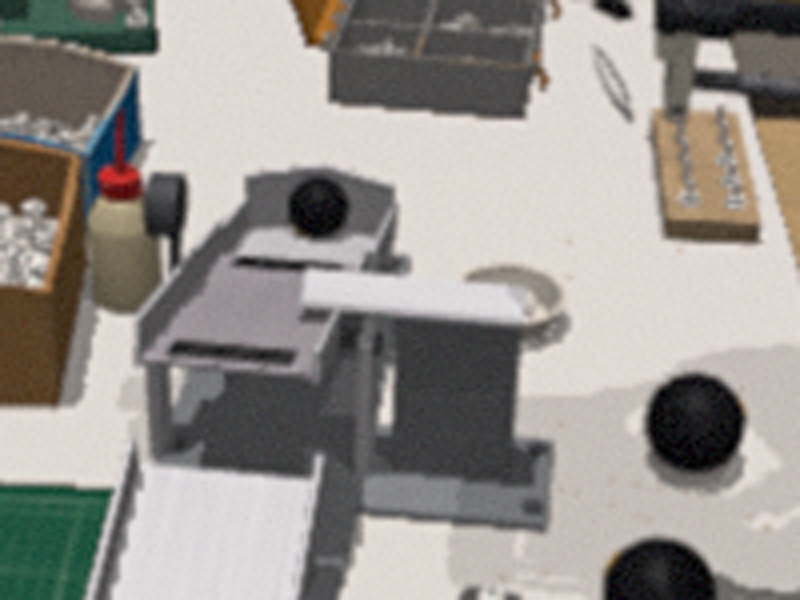

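View pics/t11.png

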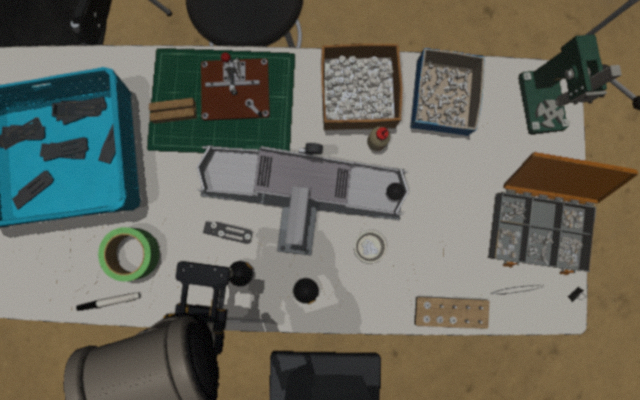

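```bash
python3 -m creep '[0,0,0,0,0, 0,0,0,0,0, 0,0,0,0,0, 0,0,0,0,0]' >/dev/null; python3 - <<'E'
from h import *
t=cam("top");s=cam("side")
def blob(c,x0,y0,x1,y1):
    m=(c["bgr"][y0:y1,x0:x1].max(2)<45).astype(np.uint8)
    n,l,st,ce=cv2.connectedComponentsWithStats(m);i=1+st[1:,4].argmax();return ce[i]+[x0,y0]
a=blob(t,382,178,410,204);b=blob(s,308,170,332,194);P,e=tri(t,a,s,b)
d=P[:2]-[.6538,.0785];print(a,b,P,e,"xs",d@[.996,-.0889],"ys",d@[.0889,.996])
for n,uv,z in(("oilerTop",(382,132),.118),("dish",(370,247),.02),("asm",(228,232),.014)):print(n,onz(t,uv,z).round(3))
L,e=tri(t,(265,170.5),s,(240+233/4,130+351/4));R,e2=tri(t,(343,183),s,(240+287/4,130+263/4));print("ribs",L,e,R,e2)
E
python3 -c "
from cell import workorder
print(workorder.hand_in())"
```

```text
[395.47368421 191.24122807] [319.10126582 181.52531646] [ 0.63747109 -0.104712    0.04267529] 0.002052928409876756 xs 2.3950591432492237e-05 ys -0.1839307965853549
oilerTop [ 0.737 -0.066  0.118]
dish [ 0.526 -0.059  0.02 ]
asm [0.548 0.226 0.014]
ribs [0.66068911 0.14679896 0.11134591] 6.957910766389059e-05 [0.64718537 0.00095944 0.06844613] 0.0008309869568471944
the job is handed in; nothing more can be done
None
```

The task is done and handed in: the gate was rocked over and the ball knob rolled by itself to the foot of the right chute. I made the last checks just before hand-in, at about 11 s on the robot's clock. Hand-in gave no verdict.

- **Gate:** the right end was raised at the start. I pressed it down with the shut fingertips while the ball still waited at sorter x ≈ -0.078. In the last check the left ribs are at z = 0.111 and the right ribs at 0.068, so the gate has swapped stops.
- **Push:** the first slow push did not go cleanly. The fingers climbed the ball's flank and the tool read about 14 N before I backed off. The ball had moved only part of the way, and I saw no sign that it was lifted. Two short, brisk pushes then sent it over the trough end; after the first of these it stopped 10 mm short.
- **Ball:** in the last check its centre is at sorter (0.000, -0.184), 43 mm above the table. That matches the right chute foot (-183 mm, 45 mm).
- **Bystanders:** in the last top picture the dish, the bracket and the oiler lie where they were, to within about 4 mm as read by eye. The arm stands clear of everything.

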